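# Clear the tube rotator and turn its disc once by hand

### The arm

A 6-joint arm with a two-finger parallel gripper is mounted at the origin on the work surface. World frame = base frame: x ahead of the robot, y to its left, z up, the work surface at z = 0. Lengths are in m, angles in rad, forces in N, time in s.
With the tool pointing down it reaches from about 0.325 to 0.875 m from the base axis. Payload 4.4 kg.
Tool frame: the origin (TCP) lies at the centre of the arm's flange, where the gripper is bolted on; the fingertips stand 173 mm ahead of it and the grasp point (between the pads) lies 155 mm ahead of it (hold_point_z is the distance from the TCP to the grasp point, in m); x points along the fingers, y is the direction in which the jaws open and shut, and the axes are right-handed (so a half turn about x gives the same grasp; the last joint's range is limited). The gripper opens to 85 mm and grips with 20 to 120 N. Pads are 22 mm wide; open, the fingers measure 114 mm over their backs; the gripper's body (76 mm by 85 mm) begins 54 mm behind the grasp point. The pads swing forward as they close: fully open they stand 13 mm farther back than shut.
Start: joints at [-1.327, 0.207, 1.542, -0, 1.393, -0.15], TCP at [0.221, -0.531, 0.405] pointing down, gripper open.
Joint ranges: [-2.73, 2.73], [-0.86, 2.22], [0.23, 2.46], [-1.11, 4.25], [0.08, 2.63], [-2.82, 2.82]. Speed limits (rad/s): [2.79, 2.79, 3.14, 3.14, 3.14, 3.14].

### API

Orientations are given as a rotation vector (axis times angle).
In Python, from plant import observe, snapshot, camera_info, job_done, regions_of, hold_point_z gives the robot as it stands. The module is installed in compiled form; this text tells all that it offers.
- The arm moves only by the shell command python3 -m creep 'ROWS'. ROWS is JSON, a list of rows, each a list of 3 entries, a list of its own where there are three numbers: the finger opening in mm, from 0 to 85.4, then the shift along the world's x, y, z in mm, then the turn, a rotation vector about the world's x, y, z in degrees. A call has 1 to 8 rows; each row shifts and turns the commanded pose from where the row before left it; what a row does not reach is not made up. A row lasts 1/10 s, in which the tool goes at most 50 mm and 8.59 degrees, less where a joint would pass 70% of its speed; a pose out of reach is approached as far as the arm can. A call with a gripper value outside its range is refused whole. The fingers move at their own pace and stop on an object; the grip force is fixed at half the most. Time passes only in rows, so rows that do not move let the fingers close. It gives the time, the measured TCP pose, the force and the opening at its end, in the units of the state.
- observe(): the state, without advancing time (a new reading comes with each control period).
- snapshot(name): name is "scene" or "top" or "wrist"; returns (picture, depth): 400x640x3 uint8, blue, green, red; 400x640 float32, m along the optical axis (not along the pixel's ray), 0 where there is no reading.
- camera_info(name): a dict with "fx", "fy", "cx", "cy" (pixels), "R" (3x3) and "t" (3): a world point X has camera coordinates R X + t. Camera axes: x right, y down, z forward; pixel columns grow to the right and rows downward; lengths in m; the calibration is good to about 2 mm. The wrist camera is an equidistant fisheye: a pixel r from the principal point sees the ray r / f radians off the axis. A picture is of the moment at which its call begins: read the wrist's pose just before it. camera_info takes no time and is no camera call; for the wrist camera it gives the pose at the moment of the call.
- job_done(): hands the job in, once; it reports no verdict.
Trained networks look in the newest picture that a camera, given by its name, has taken for a name from the list of things; names that differ only in an ending like _2 or _b are one class to them, and where a whole thing is asked for, a point or a joint stands for the part that bears it (a point fixed in the world has none). Each returns a list of dicts, best first, with "score" (0 to 1); they miss things now and then, are a little off and sometimes report something else, mostly with a low value. They report only what shows in the picture. A call takes as long as a camera call.
- regions_of(name, camera): "region" (400x640 bool, what is visible of it) and "rect" ([left, top, right, bottom] in pixels, round what is visible of it).
The state is a dict: "t": time; "joints": joint angles; "joint_vel": joint speeds; "joint_torque": joint torques, N m; "position": TCP position; "ee_rot": TCP orientation; "contact_force": force on the tool from outside, world axes, zero at the start; "ft_torque": the same for the moment, N m; "width": finger opening in m.
Only numpy, scipy, OpenCV 4.12 (cv2) and the standard library are available. Lean on these libraries where they do the work, as an engineer would, in place of code of your own. Each camera call takes 0.05 s, during which the arm holds its last target. There are 200 camera calls.

### The job

Before the tube rotator is switched on, check by hand that its loaded disc runs clear: first take away the bottle that stands in the path of the tubes and stand it upright in the grey tray beside the other bottle. Then turn the disc by hand, steadily and without flinging it, through one full turn clockwise as seen from its front, and leave it at rest with the black tab on its rim back where it was at the start. Do not let the tubes or the disc knock the bottle, do not knock anything over, and leave the other things where they are.

Things in the scene. Friction and masses are not known exactly. Their poses are not given: they have to be found in the camera images.
- rotator: Fixed tube rotator: white base 220 x 200 mm, 60 high, grey cheeks, white drive head carrying an aluminium disc. Origin: centre of the base's underside; front at its -x, z up. It faces the robot's right (about world -y). Disc's centre at (-80, 0, 180) mm; the disc stands steeply, leaning back: its axle points out at (-0.94, 0, 0.342), 70 degrees from vertical.
- disc_hub (a point): Centre of the disc's front face. Turns with the disc: z is the axle, out of the front; x points to the tab. Disc radius 120 mm, 6 thick; hub nut radius 24, 26 high. It is balanced and drags (0.22 N m), so it stays where left. Six places 60 degrees apart, each with a spring clip 53-71 mm from the axle, 36 wide, 35 high; those at 0 (tab) and 180 degrees are empty.
- tube_1 (a point): One of four 50 mL tubes held fast by the clips, lying radially on the disc's face at 60, 120, 240 and 300 degrees about disc_hub's z from its x. This one is at 300: the next clockwise after the tab. Point: on the tube's centreline, 100 mm from the axle, 21 above the face; x runs outward, z as the axle. Tube diameter 29, from 32 to 147 mm from the axle; cap 34 wide on the outer 14.
- disc_tab (a point): Black tab, 18 x 12 x 8 mm, on the rim of the disc, 130 mm from the axle: the mark by which a full turn is told.
- disc (a joint): Angle of the disc, rad. 0: tab at the top. It starts within 0.28 of that and grows as the disc turns clockwise seen from its front (negative about disc_hub's z). Turns freely both ways and counts on past a full turn (start + 6.28). It is turned by pushing a tube round with the fingers; the tool must lean 20 to 50 degrees with its point towards the disc to keep the hand off the upper tubes.
- bottle: Loose white reagent bottle, about 140 g, standing before the rotator in the tubes' path. Body 50 mm wide up to 64, shoulder to 79; blue cap 29 wide from 83 to 106 mm. Origin: centre of its underside, z up. Beside it the tubes leave 75 mm free each side of the disc's middle at first: keep the fingers partly open, closing along the disc's width (rotator y).
- tray: Fixed grey open tray, 220 (x) x 130 (y) mm outside, 30 high, walls and floor 4 mm. Origin: centre of its underside; x runs along its length. The spare bottle stands in the half at -x; the half at +x is free.
- spare_bottle: Loose bottle of the same make and size, standing in the tray. Origin: centre of its underside. To be left alone.
- tip_box: Loose closed box of pipette tips, 124 x 86 x 72 mm, on the bench. Origin: centre of its underside. To be left alone.
- tube_rack: Loose white tube rack, 100 x 200 mm and 58 high, with small capped tubes up to 106 mm, on the bench. Origin: centre of its underside. To be left alone.

How it is judged:
By the outcome, as a careful person would: the job done as asked, in the order asked, and still so for the second after the job is handed in, with the robot touching nothing.
It also fails if it takes over 72 s, if anything falls off the work surface, if the arm or the gripper's body presses on something with over 40 N, if the wrist force passes 120 N, or if a joint passes its speed limit or range.

## Working session

There is one attempt and no reset: what is moved stays moved. The work goes in short steps, Python scripts to look and compute and a shell command to move; the robot and the scene stay as the last step left them, time stands still between calls to the robot, and variables do not carry over. Pictures are saved under pics/ and viewed, about 8 in all and at most 12, crops included, and the job is handed in when it is done.

```bash
mkdir -p pics; cat > h.py <<'E'
import numpy as np, cv2
from plant import *
from scipy.spatial.transform import Rotation as R
def cloud(cam,depth,mask):
    c=camera_info(cam); v,u=np.nonzero(mask&(depth>0)); z=depth[v,u]
    P=np.stack([(u-c['cx'])/c['fx']*z,(v-c['cy'])/c['fy']*z,z],1)
    return (P-np.array(c['t']))@np.array(c['R'])
E
python3 - <<'E'
from h import *
s=observe(); print({k:np.round(s[k],3).tolist() for k in s}, hold_point_z)
ims=[]
for cam in ["scene","top"]:
    im,d=snapshot(cam); ims.append(im); np.save(f'{cam}_d.npy',d)
    for n in ["rotator","disc_tab","bottle","tray","tip_box","tube_rack","tube_1"]:
        for r in regions_of(n,cam)[:3]:
            if r['score']<.3: continue
            P=cloud(cam,d,r['region'])
            if len(P)==0: continue
            print(cam,n,round(r['score'],2),np.round(r['rect']),len(P),'min',np.percentile(P,2,0).round(3),'med',np.median(P,0).round(3),'max',np.percentile(P,98,0).round(3))
cv2.imwrite('pics/a.png',ims[0]);cv2.imwrite('pics/b.png',ims[1])
for c in ["scene","top"]:
    i=camera_info(c); print(c,(-np.array(i['R']).T@i['t']).round(3))
print(s['t'])
E
```

```text
{'t': 0.0, 'joints': [-1.326, 0.207, 1.543, 0.0, 1.393, -0.151], 'joint_vel': [-0.0, 0.001, 0.0, -0.0, -0.0, 0.0], 'joint_torque': [-0.001, -38.304, -29.16, -0.0, 0.011, 0.0], 'position': [0.221, -0.53, 0.404], 'ee_rot': [2.006, 0.404, -2.006], 'contact_force': [-0.219, -0.358, -0.111], 'ft_torque': [0.078, -0.019, -0.03], 'width': 0.085} 0.1547
scene rotator 0.7 [261. 155. 371. 257.] 6213 min [ 0.427 -0.023  0.016] med [0.563 0.023 0.171] max [0.664 0.197 0.285]
scene disc_tab 0.8 [267. 158. 360. 251.] 5006 min [ 0.414 -0.024  0.068] med [0.549 0.023 0.197] max [0.668 0.074 0.287]
scene bottle 0.62 [293. 238. 311. 272.] 417 min [ 0.547 -0.087  0.006] med [ 0.571 -0.074  0.066] max [ 0.586 -0.052  0.109]
scene tray 0.88 [180. 294. 281. 376.] 4167 min [ 0.435 -0.408  0.001] med [ 0.558 -0.347  0.006] max [ 0.653 -0.278  0.033]
scene tip_box 0.59 [290. 312. 347. 366.] 2214 min [ 0.693 -0.288  0.014] med [ 0.755 -0.25   0.073] max [ 0.813 -0.193  0.076]
scene tube_rack 0.96 [319. 129. 377. 176.] 1545 min [0.326 0.384 0.003] med [0.438 0.413 0.058] max [0.524 0.485 0.108]
top rotator 0.8
[... 188 characters left out ...]
.028 0.227] max [0.666 0.071 0.289]
top bottle 0.52 [332. 201. 346. 218.] 152 min [ 0.539 -0.081  0.005] med [ 0.558 -0.058  0.074] max [ 0.577 -0.038  0.111]
top tray 0.81 [403. 184. 439. 244.] 2181 min [ 0.433 -0.408 -0.003] med [ 0.548 -0.343  0.005] max [ 0.646 -0.279  0.033]
top tray 0.65 [410. 225. 429. 235.] 224 min [ 0.467 -0.369  0.004] med [ 0.491 -0.339  0.074] max [ 0.512 -0.325  0.114]
top tip_box 0.74 [372. 137. 404. 178.] 992 min [ 0.681 -0.283  0.001] med [ 0.742 -0.232  0.071] max [ 0.807 -0.187  0.077]
top tube_rack 0.56 [181. 221. 216. 280.] 1875 min [0.325 0.384 0.002] med [0.419 0.427 0.057] max [0.516 0.482 0.107]
scene [ 0.996 -0.586  0.955]
top [0.521 0.047 1.544]
0.0
```

```bash
python3 - <<'E'
import cv2,numpy as np
a=cv2.imread('pics/a.png')[120:390,160:420];b=cv2.imread('pics/b.png')[120:300,250:450]
a=cv2.resize(a,None,fx=1.6*1.0,fy=1.6);b=cv2.resize(b,(360,int(180*1.8)))
o=np.zeros((432,780,3),np.uint8);o[:a.shape[0],:a.shape[1]]=a;o[:b.shape[0],416:776]=b
cv2.imwrite('pics/ab.png',o)
E
```

```text
(no output)
```

View pics/ab.png

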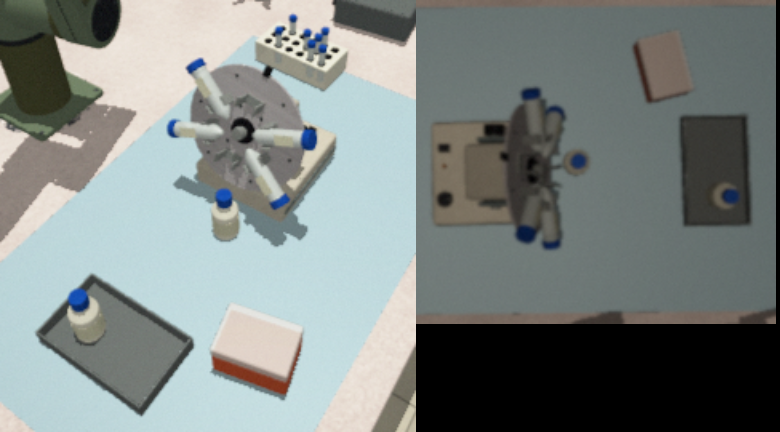

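```bash
python3 - <<'E'
from h import *
d=np.load('top_d.npy'); ds=np.load('scene_d.npy')
for cam,dd in (("top",d),("scene",ds)):
    P=cloud(cam,dd,dd>0)
    f=lambda P,lo,hi:P[((P>lo)&(P<hi)).all(1)]
    # bottle cap top
    q=f(P,[.5,-.12,.1],[.62,-.03,.125]); print(cam,'cap',len(q),q.mean(0).round(4) if len(q) else'', q.min(0),q.max(0))
    q=f(P,[.4,-.41,.095],[.66,-.27,.125]); print('spare cap',len(q),q.mean(0).round(4) if len(q) else'')
    for lo,hi in(([.4,-.42,.024],[.67,-.26,.036]),):
        q=f(P,lo,hi); print('tray rim',cv2.minAreaRect((q[:,:2]*1000).astype(np.float32)))
    q=f(P,[.4,.08,.05],[.7,.25,.07]); print('base top',len(q),cv2.minAreaRect((q[:,:2]*1000).astype(np.float32)) if len(q)>5 else'')
    # disc plane: points in disc region
    q=f(P,[.4,-.06,.06],[.7,.1,.3])
    best=None;rng=np.random.default_rng(0)
    for _ in range(2000):
        a=q[rng.choice(len(q),3,False)]; n=np.cross(a[1]-a[0],a[2]-a[0]); l=np.linalg.norm(n)
        if l<1e-6: continue
        n/=l; n*=-np.sign(n[1])
        if abs(n[2]-.342)>.06 : continue
        m=abs((q-a[0])@n)<.003
        if best is None or m.sum()>best.sum(): best=m
    i=q[best]; c=i.mean(0); n=np.linalg.svd(i-c,full_matrices=False)[2][2]; n*=-np.sign(n[1])
    print('plane',len(i),c.round(4),n.round(4),i.min(0).round(3),i.max(0).round(3), i[i[:,2].argmax()].round(3))
E
```

```text
top cap 54 [ 0.5576 -0.0633  0.1055] [ 0.54502511 -0.07574144  0.10000886] [ 0.56909597 -0.05108541  0.11153403]
spare cap 64 [ 0.4897 -0.3481  0.1088]
tray rim ((539.2223510742188, -343.7073974609375), (220.04249572753906, 131.89801025390625), 0.9776397347450256)
base top 1368 ((539.355224609375, 150.690185546875), (137.359375, 200.1005096435547), 89.58966064453125)
plane 694 [0.5486 0.0474 0.2283] [ 0.0153 -0.9385  0.345 ] [ 0.425 -0.009  0.072] [0.655 0.071 0.298] [0.563 0.07  0.298]
scene cap 76 [ 0.5629 -0.0639  0.1066] [ 0.54820024 -0.07724456  0.10008542] [ 0.57533806 -0.04748107  0.11151994]
spare cap 133 [ 0.4954 -0.3506  0.1087]
tray rim ((542.58935546875, -342.7678527832031), (222.983154296875, 130.70443725585938), 0.8991150856018066)
base top 354 ((624.6326904296875, 161.2545166015625), (69.5648193359375, 160.46546936035156), 24.8333797454834)
plane 2542 [0.5506 0.0355 0.1944] [ 0.0143 -0.9398  0.3413] [ 0.422 -0.011  0.069] [0.663 0.076 0.3  ] [0.561 0.072 0.3  ]
```

The picture shows the disc facing -y with four tubes. The bottle is in front of its lower middle (crop 225,215) and the black tab is at the top, a little to the right (crop 268,70). The spare bottle stands in the tray's -x half. Next I work out the tab angle and the turn for the grasp pose.

```bash
cat >> h.py <<'E'
C=np.array([.541,.030,.180]); N=np.array([.0145,-.9395,.342]); N/=np.linalg.norm(N)
U=np.array([0,0,1])-N*N[2]; U/=np.linalg.norm(U); W=np.cross(U,N); W*=np.sign(W[0])  # up, right
def pt(th,r,h): return C+r*(np.cos(th)*U+np.sin(th)*W)+h*N
def toplane(cam,u,v,h=0):
    c=camera_info(cam); Rm=np.array(c['R']); o=-Rm.T@c['t']; d=Rm.T@np.array([(u-c['cx'])/c['fx'],(v-c['cy'])/c['fy'],1])
    return o+d*(((C+h*N)-o)@N)/(d@N)
def polar(p):
    q=p-C; return np.degrees(np.arctan2(q@W,q@U)),1000*np.hypot(q@W,q@U)
def tab(cam,im):
    g=im.max(2).astype(int); best=[]
    for v in range(140,280):
        for u in range(250,375):
            a,r=polar(toplane(cam,u,v,-.003))
            if 123<r<138 and g[v,u]<60: best.append((a,r,g[v,u],u,v))
    return np.array(best)
def Rt(L,s=1,yaw=0):
    L=np.radians(L); x=np.array([0,np.sin(L),-np.cos(L)]); y=np.array([s,0,0.]); return R.from_matrix(np.stack([x,y,np.cross(x,y)],1))
def go(tip_world,L,ahead,s=1):
    o=observe(); r0=R.from_rotvec(o['ee_rot']); t=Rt(L,s)
    p=np.array(tip_world)-ahead*t.as_matrix()[:,0]
    return ((p-o['position'])*1000).round(1),np.degrees((t*r0.inv()).as_rotvec()).round(2)
E
python3 - <<'E'
from h import *
for cam,f in(("scene","a"),("top","b")):
    b=tab(cam,cv2.imread(f'pics/{f}.png')); print(cam,len(b)); 
    print(b[np.argsort(b[:,0])].round(0)[::max(1,len(b)//14)] if len(b) else '')
print(U,W)
for s in(1,-1): print(s,go([.56,-.15,.2],30,.155,s))
E
```

```text
Traceback (most recent call last):
  File "h.py", line 20, in tab
    a,r=polar(toplane(cam,u,v,-.003))
              ~~~~~~~^^^^^^^^^^^^^^^
  File "h.py", line 12, in toplane
    c=camera_info(cam); Rm=np.array(c['R']); o=-Rm.T@c['t']; d=Rm.T@np.array([(u-c['cx'])/c['fx'],(v-c['cy'])/c['fy'],1])
ValueError: time passes only in moves, steps and waits
```

```bash
sed -i 's/^C=np/import functools\n_ci=functools.lru_cache(camera_info)\nC=np/; s/c=camera_info(cam); Rm/c=_ci(cam); Rm/' h.py
python3 - <<'E'
from h import *
for cam,f in(("scene","a"),("top","b")):
    b=tab(cam,cv2.imread(f'pics/{f}.png')); print(cam,len(b)); 
    print(b[np.argsort(b[:,0])].round(0)[::max(1,len(b)//14)] if len(b) else '')
print(U,W)
for s in(1,-1): print(s,go([.56,-.15,.2],30,.155,s))
E
```

```text
scene 18
[[  9. 130.  56. 326. 162.]
 [  9. 127.  26. 326. 163.]
 [ 10. 125.  12. 326. 164.]
 [ 10. 132.  21. 327. 162.]
 [ 11. 129.  13. 327. 163.]
 [ 11. 126.  18. 327. 164.]
 [ 11. 133.  29. 328. 162.]
 [ 12. 124.  16. 327. 165.]
 [ 12. 131.  14. 328. 163.]
 [ 12. 128.  15. 328. 164.]
 [ 12. 135.  59. 329. 162.]
 [ 13. 126.  15. 328. 165.]
 [ 13. 132.  18. 329. 163.]
 [ 13. 123.  13. 328. 166.]
 [ 13. 130.  39. 329. 164.]
 [ 66. 127.  55. 351. 200.]
 [ 66. 133.  52. 353. 200.]
 [ 66. 136.  43. 354. 200.]]
top 31
[[-168.  133.   58.  325.  222.]
 [-165.  134.   58.  325.  224.]
 [-163.  135.   59.  325.  226.]
 [ -62.  125.   59.  307.  250.]
 [ -22.  133.   56.  299.  231.]
 [   8.  128.   40.  298.  208.]
 [   9.  128.   19.  298.  207.]
 [  10.  128.   11.  298.  206.]
 [  12.  129.   28.  298.  205.]
 [  21.  133.   48.  298.  198.]
 [  23.  135.   56.  298.  196.]
 [  25.  137.   36.  298.  194.]
 [  28.  131.   53.  299.  193.]
 [  31.  134.   48.  299.  191.]
 [ 151.  132.   51.  323.  196.]
 [ 178.  133.   59.  325.  213.]]
[-0.00527815  0.34198758  0.93968965] [0.99988092 0.0154319  0.        ]
1 (array([338.9, 303.3, -70.5]), array([ 26.43, -17.62,  65.76]))
-1 (array([338.9, 303.3, -70.5]), array([  19.59,   29.38, -109.66]))
```

```bash
python3 -m creep '[[55,[30,27,0],[2.2,-1.47,5.48]],[55,[30,27,0],[2.2,-1.47,5.48]],[55,[30,27,0],[2.2,-1.47,5.48]],[55,[30,27,0],[2.2,-1.47,5.48]],[55,[30,27,0],[2.2,-1.47,5.48]],[55,[30,27,0],[2.2,-1.47,5.48]],[55,[30,27,0],[2.2,-1.47,5.48]],[55,[30,27,0],[2.2,-1.47,5.48]]]'; python3 -m creep '[[55,[28,25,-17],[2.2,-1.47,5.48]],[55,[28,25,-17],[2.2,-1.47,5.48]],[55,[28,20,-17],[2.2,-1.47,5.48]],[55,[10,10,-17],[2.2,-1.47,5.48]],[55,[0,0,0],[0,0,0]],[55,[0,0,0],[0,0,0]]]'
python3 - <<'E'
from h import *
print(go([.56,-.13,.1],30,.155),go([.56,-.064,.1],30,.155)); s=observe(); print(s['t'],s['joints'],s['width'])
E
```

```text
t: 1.6
position: [0.4622, -0.3136, 0.4049]
ee_rot: [1.782, 1.263, -1.302]
contact_force: [-0.3, -0.8, -0.4]
width: 0.0552
t: 2.2
position: [0.5551, -0.2348, 0.3363]
ee_rot: [1.584, 1.583, -0.916]
contact_force: [-0.5, -0.3, 0.6]
width: 0.0553
(array([   4.9,   27.3, -102.1]), array([ 0.04, -0.07,  0.07])) (array([   4.9,   93.3, -102.1]), array([ 0.04, -0.07,  0.07]))
2.2 [-0.64022496  0.40718448  1.47049305  0.41197071  1.59382145 -0.69862397] 0.05528214103550669
```

```bash
python3 -m creep '[[55,[1,5,-26],[0,0,0]],[55,[2,5,-26],[0,0,0]],[55,[2,5,-25],[0,0,0]],[55,[0,5,-25],[0,0,0]],[55,[0,0,0],[0,0,0]]]'
python3 - <<'E'
from h import *
im,d=snapshot("wrist"); c=camera_info("wrist"); cv2.imwrite('pics/w1.png',im); s=observe()
print(s['position'],-np.array(c['R']).T@c['t'],c['fx'],c['cx'],c['cy'])
rm=np.array(c['R'])
def proj(X):
    q=rm@X+c['t']; th=np.arctan2(np.hypot(q[0],q[1]),q[2]); k=th*c['fx']/np.hypot(q[0],q[1]); return (c['cx']+k*q[0],c['cy']+k*q[1])
for r in regions_of("bottle","wrist"): print(r['score'],np.round(r['rect']))
print('exp cap top',proj([.56,-.064,.106]),'gp', proj(s['position']+.155*R.from_rotvec(s['ee_rot']).as_matrix()[:,0]))
# depth points near the cap
v,u=np.nonzero(d>0); x=(u-c['cx'])/c['fx'];y=(v-c['cy'])/c['fx'];th=np.hypot(x,y)+1e-9
k=np.tan(th)/th*d[v,u]; P=(np.stack([x*k,y*k,d[v,u]],1)-c['t'])@rm
P=P[th<1.3]
q=P[((P>[.5,-.12,.09])&(P<[.62,-.02,.103])).all(1)]; print('cap',len(q),q.min(0),q.max(0),q.mean(0))
q=P[((P>[.5,-.12,.02])&(P<[.62,-.02,.06])).all(1)]; print('body',len(q),np.percentile(q,[2,98],axis=0))
E
```

```text
t: 2.7
position: [0.5583, -0.2147, 0.2325]
ee_rot: [1.586, 1.587, -0.919]
contact_force: [-0.4, 0.1, 0.4]
width: 0.0547
[ 0.5592457  -0.21531961  0.23451742] [ 0.55959237 -0.12881839  0.24893679] 309.70691628693146 318.73228344972614 196.63710098330648
0.63 [286.  99. 363. 209.]
exp cap top (np.float64(319.43442397928374), np.float64(126.17145157539859)) gp (np.float64(318.18918677384704), np.float64(276.6197561156497))
cap 395 [ 0.54794396 -0.07740706  0.09001012] [ 0.57688402 -0.06352345  0.10299522] [ 0.56173826 -0.07427546  0.09688689]
body 694 [[ 0.54055666 -0.08797129  0.02116489]
 [ 0.58331559 -0.07357792  0.05883737]]
```

View pics/w1.png

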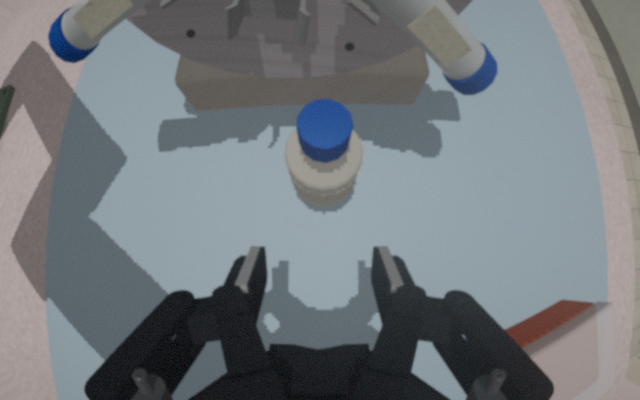

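The wrist picture shows the bottle cap at (325,130), between the two lower tubes and ahead of the open fingers. It is 3 mm to the right of the grasp axis.

```bash
python3 -m creep '[[55,[1,15,0],[0,0,0]],[55,[1,20,0],[0,0,0]],[55,[1,20,0],[0,0,0]],[55,[0,13,0],[0,0,0]],[55,[0,7,0],[0,0,0]],[55,[0,0,0],[0,0,0]],[0,[0,0,0],[0,0,0]],[0,[0,0,0],[0,0,0]]]'; python3 -m creep '[[0,[0,0,0],[0,0,0]],[0,[0,0,0],[0,0,0]],[0,[0,0,0],[0,0,0]],[0,[0,0,0],[0,0,0]]]'
python3 - <<'E'
from h import *
s=observe();print(s['position']+.155*R.from_rotvec(s['ee_rot']).as_matrix()[:,0],s['contact_force'],s['width'])
E
```

```text
t: 3.6
position: [0.5632, -0.1403, 0.2348]
ee_rot: [1.584, 1.583, -0.914]
contact_force: [-5.2, 0.1, 8.4]
width: 0.0272
t: 4.0
position: [0.5631, -0.1401, 0.2349]
ee_rot: [1.584, 1.583, -0.914]
contact_force: [-1.7, -1.0, 2.7]
width: 0.0267
[ 0.5631962  -0.06265799  0.10059797] [-1.73571419 -0.95989179  2.72431514] 0.02672843712285462
```

```bash
python3 -m creep '[[0,[0,0,4],[0,0,0]],[0,[0,-5,6],[0,0,0]],[0,[0,-15,10],[0,0,0]],[0,[0,-25,12],[0,0,0]],[0,[0,-30,14],[0,0,0]],[0,[4,-30,14],[0,0,0]],[0,[6,-30,0],[0,0,0]],[0,[6,-30,0],[0,0,0]]]'; python3 -m creep '[[0,[6,-30,0],[0,0,0]],[0,[6,-30,0],[0,0,0]],[0,[4,-25,0],[0,0,0]],[0,[2,-20,0],[0,0,0]],[0,[0,-10,0],[0,0,0]],[0,[0,0,0],[0,0,0]]]'
python3 - <<'E'
from h import *
s=observe();print(s['position']+.155*R.from_rotvec(s['ee_rot']).as_matrix()[:,0],s['contact_force'],s['width'])
im,d=snapshot("scene"); cv2.imwrite('pics/s2.png',cv2.resize(im[140:390,160:420],None,fx=2,fy=2))
P=cloud("scene",d,d>0)
q=P[((P>[.55,-.40,.02])&(P<[.66,-.27,.12])).all(1)]; print(len(q),np.percentile(q,[1,50,99],axis=0).round(3))
E
```

```text
t: 4.8
position: [0.5793, -0.3076, 0.2966]
ee_rot: [1.583, 1.579, -0.914]
contact_force: [0.4, 0.3, -1.2]
width: 0.0269
t: 5.4
position: [0.5965, -0.4219, 0.2948]
ee_rot: [1.585, 1.58, -0.916]
contact_force: [-0.7, -0.2, -1.3]
width: 0.0269
[ 0.59677544 -0.34458496  0.16051312] [-0.74156172 -0.15209363 -1.34394814] 0.026930853200348506
465 [[ 0.556 -0.395  0.021]
 [ 0.619 -0.345  0.033]
 [ 0.654 -0.277  0.118]]
```

View pics/s2.png

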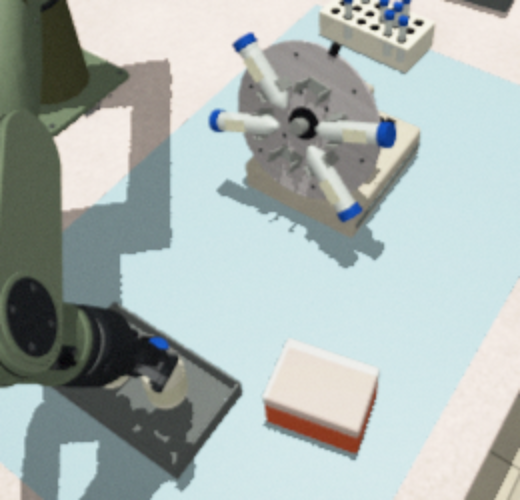

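The picture shows the bottle hanging upright over the free half of the tray at (165,370). The disc is unmoved and the spare bottle is hidden behind the hand.

```bash
python3 -m creep '[[0,[0,0,-12],[0,0,0]],[0,[0,0,-14],[0,0,0]],[0,[0,0,-12],[0,0,0]],[0,[0,0,-8],[0,0,0]],[0,[0,0,-4],[0,0,0]],[0,[0,0,-2],[0,0,0]],[0,[0,0,0],[0,0,0]]]'; python3 -m creep '[[0,[0,0,-2],[0,0,0]],[0,[0,0,0],[0,0,0]]]'; python3 -m creep '[[0,[0,0,-1],[0,0,0]],[0,[0,0,0],[0,0,0]]]'; python3 -m creep '[[0,[0,0,-1],[0,0,0]],[0,[0,0,0],[0,0,0]]]'
python3 - <<'E'
from h import *
s=observe();print(s['position']+.155*R.from_rotvec(s['ee_rot']).as_matrix()[:,0],s['contact_force'],s['width'])
E
```

```text
t: 6.15
position: [0.5972, -0.4198, 0.2426]
ee_rot: [1.584, 1.583, -0.914]
contact_force: [0.3, -0.9, -1.0]
width: 0.0272
t: 6.35
position: [0.5972, -0.4199, 0.2411]
ee_rot: [1.583, 1.582, -0.914]
contact_force: [0.6, -1.2, -1.6]
width: 0.0272
t: 6.55
position: [0.5971, -0.4198, 0.2398]
ee_rot: [1.584, 1.583, -0.914]
contact_force: [0.4, -0.4, -1.2]
width: 0.027
t: 6.75
position: [0.5972, -0.4198, 0.2389]
ee_rot: [1.584, 1.583, -0.914]
contact_force: [-0.8, 0.0, -0.9]
width: 0.027
[ 0.59729621 -0.34239264  0.10465925] [-0.78292309  0.01600458 -0.90763247] 0.027006754284949232
```

```bash
python3 -m creep '[[0,[0,0,-1],[0,0,0]],[0,[0,0,0],[0,0,0]]]'; python3 -m creep '[[0,[0,0,-1],[0,0,0]],[0,[0,0,0],[0,0,0]]]'
```

```text
t: 6.95
position: [0.5972, -0.42, 0.2388]
ee_rot: [1.584, 1.583, -0.913]
contact_force: [-1.7, -0.1, 4.1]
width: 0.0271
t: 7.15
position: [0.5972, -0.4201, 0.2388]
ee_rot: [1.583, 1.583, -0.913]
contact_force: [-2.6, 0.8, 7.7]
width: 0.0271
```

```bash
python3 -m creep '[[0,[0,0,1],[0,0,0]],[55,[0,0,0],[0,0,0]],[55,[0,0,0],[0,0,0]],[55,[0,0,0],[0,0,0]],[55,[0,0,0],[0,0,0]],[55,[0,-6,10],[0,0,0]],[55,[0,-12,21],[0,0,0]],[55,[0,-15,26],[0,0,0]]]'; python3 -m creep '[[55,[0,-10,40],[0,0,0]],[55,[0,-5,40],[0,0,0]],[0,[0,0,40],[0,0,0]],[0,[0,0,20],[0,0,0]],[0,[0,0,0],[0,0,0]]]'
python3 - <<'E'
from h import *
im,d=snapshot("top"); cv2.imwrite('pics/t3.png',im)
for r in regions_of("bottle","top"): 
    P=cloud("top",d,r['region']); print(r['score'],r['rect'],np.percentile(P,[2,50,98],axis=0).round(3).tolist() if len(P) else '')
P=cloud("top",d,d>0)
for lo,hi in(([.56,-.40,.095],[.65,-.28,.125]),([.45,-.40,.095],[.54,-.28,.125])):
    q=P[((P>lo)&(P<hi)).all(1)]; print(len(q),q.mean(0).round(4) if len(q) else'')
# plan push entry: 14 deg tab sits at 10.5: finger at r=100
for th in(10.5,20,25): print(th,pt(np.radians(th),.1,.012).round(4))
print(go(pt(np.radians(10),.1,.012)+.12*N,45,.173)); s=observe(); print(s['t'],s['position'],s['joints'])
E
```

```text
t: 7.95
position: [0.597, -0.4527, 0.2943]
ee_rot: [1.584, 1.586, -0.914]
contact_force: [0.3, -0.5, 0.1]
width: 0.0548
t: 8.45
position: [0.5972, -0.4684, 0.4416]
ee_rot: [1.58, 1.572, -0.912]
contact_force: [0.6, 0.2, 0.3]
width: 0.0119
0.49 [411.4, 191.6, 426.6, 208.7] [[0.568, -0.355, 0.004], [0.59, -0.331, 0.074], [0.613, -0.317, 0.114]]
0.32 [259.0, 168.7, 332.3, 259.9] [[0.424, -0.016, 0.053], [0.539, 0.082, 0.184], [0.656, 0.212, 0.286]]
62 [ 0.5921 -0.3409  0.1091]
63 [ 0.4896 -0.3481  0.1094]
10.5 [0.5589 0.0526 0.2765]
20 [0.5749 0.0514 0.2724]
25 [0.583  0.0504 0.2693]
(array([-37.2, 285.6,   5.2]), array([15.08,  0.05,  0.04]))
8.55 [ 0.59700333 -0.46798445  0.43486554] [-0.84199835  0.70852869  0.81369818  0.37432013  1.99659353 -0.75119069]
```

The bottle stands upright in the tray at (0.592, -0.341) and the spare bottle hasn't moved. Next I go to a standoff in front of the top of the disc, leaning 45° with the fingers closed.

```bash
python3 -m creep '[[0,[-4,25,0],[1.9,0,0]],[0,[-5,40,0],[1.9,0,0]],[0,[-5,45,0],[1.9,0,0]],[0,[-5,45,0],[1.9,0,0]],[0,[-5,45,0],[1.9,0,0]],[0,[-5,40,2],[1.9,0,0]],[0,[-5,30,2],[1.9,0,0]],[0,[-3,16,2],[1.8,0,0]]]'; python3 -m creep '[[0,[0,0,0],[0,0,0]],[0,[0,0,0],[0,0,0]]]'
python3 - <<'E'
from h import *
s=observe(); print(s['width'],s['joints']); print(go(pt(np.radians(20),.1,.012)+.08*N,45,.173),go(pt(np.radians(20),.1,.012),45,.173))
im,d=snapshot("wrist"); cv2.imwrite('pics/w4.png',im)
E
```

```text
t: 9.35
position: [0.5592, -0.1788, 0.4379]
ee_rot: [1.762, 1.769, -0.728]
contact_force: [-0.7, -0.5, -0.5]
width: 0.0
t: 9.55
position: [0.5599, -0.1819, 0.4388]
ee_rot: [1.761, 1.763, -0.73]
contact_force: [0.3, -0.3, 0.3]
width: -0.0004
-0.0003639250469857917 [-0.6054768   0.32249488  1.41315367  0.65165244  1.85781794 -0.561801  ]
(array([ 16.1,  35.8, -16.7]), array([-0.11, -0.14,  0.02])) (array([ 14.9, 110.9, -44.1]), array([-0.11, -0.14,  0.02]))
```

View pics/w4.png

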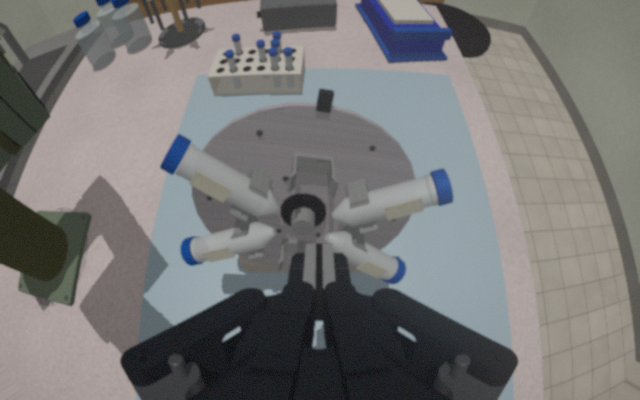

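The tab is at (325,100) and tube_1 is to the right at (395,200). The gap above it at 20–30° is free. I insert the fingers and compute the row table for the circle.

```bash
python3 -m creep '[[0,[3,18,-7],[0,0,0]],[0,[3,24,-10],[0,0,0]],[0,[3,24,-10],[0,0,0]],[0,[3,20,-8],[0,0,0]],[0,[2,15,-6],[0,0,0]],[0,[1,10,-3],[0,0,0]],[0,[0,0,0],[0,0,0]]]'
python3 - <<'E'
from h import *
print(go(pt(np.radians(20),.1,.012),45,.173))
a=np.radians(np.arange(20,425,5)); P=(np.array([pt(t,.1,.012) for t in a])*1000).round(0)
D=np.diff(P,axis=0).astype(int)
for i in range(0,len(D),8): print(20+5*i,','.join('[0,[%d,%d,%d],[0,0,0]]'%tuple(x) for x in D[i:i+8]))
E
```

```text
t: 10.3
position: [0.5751, -0.0697, 0.396]
ee_rot: [1.76, 1.763, -0.728]
contact_force: [0.8, -0.3, -0.2]
width: -0.0002
(array([-0.3, -1.2, -1.2]), array([-0.11, -0.04, -0.06]))
20 [0,[8,-1,-3],[0,0,0]],[0,[8,-1,-4],[0,0,0]],[0,[7,-1,-4],[0,0,0]],[0,[7,-2,-5],[0,0,0]],[0,[7,-2,-5],[0,0,0]],[0,[5,-2,-6],[0,0,0]],[0,[6,-2,-7],[0,0,0]],[0,[5,-3,-7],[0,0,0]]
60 [0,[4,-2,-7],[0,0,0]],[0,[3,-3,-8],[0,0,0]],[0,[3,-3,-8],[0,0,0]],[0,[2,-3,-8],[0,0,0]],[0,[1,-3,-8],[0,0,0]],[0,[0,-3,-8],[0,0,0]],[0,[0,-3,-8],[0,0,0]],[0,[-1,-3,-8],[0,0,0]]
100 [0,[-2,-3,-8],[0,0,0]],[0,[-3,-3,-8],[0,0,0]],[0,[-3,-2,-8],[0,0,0]],[0,[-4,-3,-7],[0,0,0]],[0,[-5,-3,-7],[0,0,0]],[0,[-5,-2,-6],[0,0,0]],[0,[-6,-2,-6],[0,0,0]],[0,[-6,-2,-6],[0,0,0]]
140 [0,[-7,-2,-5],[0,0,0]],[0,[-7,-2,-4],[0,0,0]],[0,[-8,-2,-4],[0,0,0]],[0,[-8,-1,-3],[0,0,0]],[0,[-8,-1,-3],[0,0,0]],[0,[-9,-1,-1],[0,0,0]],[0,[-9,0,-2],[0,0,0]],[0,[-8,0,0],[0,0,0]]
180 [0,[-9,0,0],[0,0,0]],[0,[-9,0,2],[0,0,0]],[0,[-8,0,1],[0,0,0]],[0,[-9,1,3],[0,0,0]],[0,[-8,1,3],[0,0,0]],[0,[-7,1,4],[0,0,0]],[0,[-8,2,4],[0,0,0]],[0,[-7,2,5],[0,0,0]]
220 [0,[-6,1,6],[0,0,0]],[0,[-6,3,6],[0,0,0]],[0,[-5,2,6],[0,0,0]],[0,[-5,2,7],[0,0,0]],[0,[-4,3,7],[0,0,0]],[0,[-4,3,8],[0,0,0]],[0,[-2,2,8],[0,0,0]],[0,[-2,3,8],[0,0,0]]
260 [0,[-1,3,8],[0,0,0]],[0,[-1,3,8],[0,0,0]],[0,[1,3,8],[0,0,0]],[0,[1,3,8],[0,0,0]],[0,[1,3,8],[0,0,0]],[0,[3,3,8],[0,0,0]],[0,[3,3,8],[0,0,0]],[0,[4,2,7],[0,0,0]]
300 [0,[5,3,7],[0,0,0]],[0,[5,3,7],[0,0,0]],[0,[6,2,6],[0,0,0]],[0,[6,2,5],[0,0,0]],[0,[7,2,5],[0,0,0]],[0,[8,2,4],[0,0,0]],[0,[7,1,4],[0,0,0]],[0,[8,1,3],[0,0,0]]
340 [0,[9,1,3],[0,0,0]],[0,[8,1,2],[0,0,0]],[0,[9,1,1],[0,0,0]],[0,[9,0,0],[0,0,0]],[0,[8,0,0],[0,0,0]],[0,[9,0,-1],[0,0,0]],[0,[9,-1,-2],[0,0,0]],[0,[8,-1,-3],[0,0,0]]
380 [0,[8,-1,-3],[0,0,0]],[0,[8,-1,-4],[0,0,0]],[0,[7,-1,-4],[0,0,0]],[0,[7,-2,-5],[0,0,0]],[0,[7,-2,-5],[0,0,0]],[0,[5,-2,-6],[0,0,0]],[0,[6,-2,-7],[0,0,0]],[0,[5,-3,-7],[0,0,0]]
```

```bash
python3 -m creep '[[0,[8,-1,-3],[0,0,0]],[0,[8,-1,-4],[0,0,0]],[0,[5,-1,-3],[0,0,0]],[0,[4,-1,-2],[0,0,0]],[0,[3,-1,-3],[0,0,0]],[0,[3,-1,-2],[0,0,0]],[0,[3,-1,-3],[0,0,0]],[0,[3,-1,-3],[0,0,0]]]'; python3 -m creep '[[0,[3,-1,-3],[0,0,0]],[0,[3,-1,-3],[0,0,0]],[0,[2,-1,-3],[0,0,0]],[0,[3,-1,-3],[0,0,0]],[0,[2,-2,-4],[0,0,0]]]'
python3 - <<'E'
from h import *
s=observe(); p=s['position']+.173*R.from_rotvec(s['ee_rot']).as_matrix()[:,0]; print(p.round(4),polar(p),(p-C)@N)
im,d=snapshot("scene"); b=tab("scene",im); print(b[:,:2].round(0).tolist()); cv2.imwrite('pics/s5.png',cv2.resize(im[120:300,200:420],None,fx=2.5,fy=2.5))
E
```

```text
t: 11.1
position: [0.6123, -0.0789, 0.3735]
ee_rot: [1.761, 1.76, -0.728]
contact_force: [-0.7, -0.3, 0.6]
width: 0.0003
t: 11.6
position: [0.6254, -0.0846, 0.3578]
ee_rot: [1.761, 1.761, -0.726]
contact_force: [-1.2, 1.6, 2.5]
width: -0.0001
[0.6254 0.038  0.2358] (np.float64(57.09201486104898), np.float64(100.71499972399947)) 0.012781462334261038
[[-35.0, 138.0], [-34.0, 137.0], [-32.0, 136.0], [-31.0, 135.0], [-39.0, 137.0], [-37.0, 136.0], [-36.0, 135.0], [-34.0, 134.0], [-33.0, 133.0], [-31.0, 133.0], [-30.0, 132.0], [-40.0, 136.0], [-39.0, 135.0], [-38.0, 134.0], [-36.0, 133.0], [-35.0, 132.0], [-33.0, 131.0], [-32.0, 130.0], [-30.0, 129.0], [-29.0, 129.0], [-40.0, 132.0], [-38.0, 131.0], [-37.0, 130.0], [-35.0, 129.0], [-34.0, 128.0], [-32.0, 127.0], [-31.0, 127.0], [-29.0, 126.0], [-28.0, 126.0], [-40.0, 130.0], [-39.0, 128.0], [-37.0, 127.0], [-36.0, 126.0], [-34.0, 125.0], [-33.0, 125.0], [-31.0, 124.0], [-30.0, 123.0], [-40.0, 126.0], [-38.0, 125.0], [-37.0, 124.0], [-52.0, 133.0], [10.0, 132.0], [11.0, 133.0], [12.0, 135.0], [9.0, 127.0], [11.0, 129.0], [12.0, 131.0], [13.0, 132.0], [-53.0, 127.0], [10.0, 125.0], [11.0, 126.0], [12.0, 128.0], [13.0, 130.0], [12.0, 124.0], [13.0, 126.0], [14.0, 127.0], [13.0, 123.0], [66.0, 127.0], [66.0, 133.0], [66.0, 136.0]]
```

View pics/s5.png

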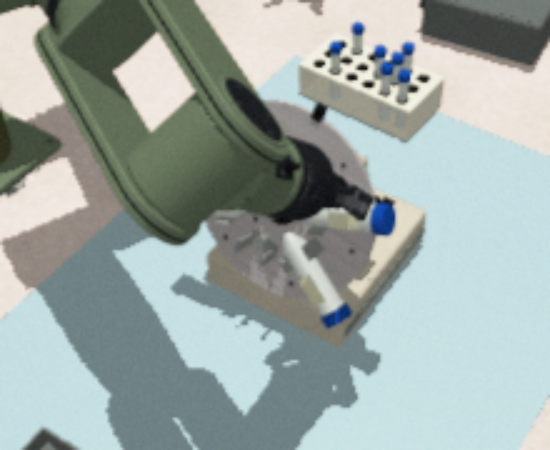

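The fingers are just touching tube_1 at (365,215) and the tab is still at 11–12° at (318,110). I continue round to about 140°.

```bash
python3 -m creep '[[0,[3,-2,-5],[0,0,0]],[0,[4,-2,-7],[0,0,0]],[0,[3,-3,-8],[0,0,0]],[0,[3,-3,-8],[0,0,0]],[0,[2,-3,-8],[0,0,0]],[0,[1,-3,-8],[0,0,0]],[0,[0,-3,-8],[0,0,0]],[0,[0,-3,-8],[0,0,0]]]'; python3 -m creep '[[0,[-1,-3,-8],[0,0,0]],[0,[-2,-3,-8],[0,0,0]],[0,[-3,-3,-8],[0,0,0]],[0,[-3,-2,-8],[0,0,0]],[0,[-4,-3,-7],[0,0,0]],[0,[-5,-3,-7],[0,0,0]],[0,[-5,-2,-6],[0,0,0]],[0,[-3,-1,-3],[0,0,0]]]'
cat >> h.py <<'E'
def stat():
    s=observe(); p=s['position']+.173*R.from_rotvec(s['ee_rot']).as_matrix()[:,0]; print('t',s['t'],'tip deg,r,h',np.round([*polar(p),1000*(p-C)@N],1),'F',s['contact_force'].round(1) if hasattr(s['contact_force'],'round') else s['contact_force'],'tq',np.round(s['joint_torque'],1)); return p
def plan(start,end,step,r=.1,h=.012):
    p0=stat()*1000
    a=np.radians(np.arange(start+step,end+.1,step)); P=np.vstack([p0,[1000*pt(t,r,h) for t in a]]).round(0)
    D=np.diff(P,axis=0).astype(int)
    for i in range(0,len(D),8): print(int(start+step*i),','.join('[0,[%d,%d,%d],[0,0,0]]'%tuple(x) for x in D[i:i+8]))
E
python3 - <<'E'
from h import *
stat()
im,d=snapshot("scene"); cv2.imwrite('pics/s6.png',cv2.resize(im[120:300,200:420],None,fx=2.5,fy=2.5))
im,d=snapshot("top"); cv2.imwrite('pics/t6.png',cv2.resize(im[140:280,220:400],None,fx=2.5,fy=2.5))
b=tab("top",im);print(b[b[:,2]<40][:,:2].round(0).tolist() if len(b) else '')
E
```

```text
t: 12.45
position: [0.6413, -0.1072, 0.2972]
ee_rot: [1.762, 1.76, -0.727]
contact_force: [-0.4, 1.5, 3.2]
width: -0.0001
t: 13.25
position: [0.6145, -0.1272, 0.2419]
ee_rot: [1.762, 1.76, -0.729]
contact_force: [1.3, -0.2, 3.4]
width: -0.0004
t 13.25 tip deg,r,h [133.3 100.5  13. ] F [ 1.3 -0.2  3.4] tq [  0.3 -46.1 -21.9   1.7   1.7   0. ]
[[88.0, 129.0], [88.0, 126.0], [92.0, 127.0], [92.0, 124.0], [25.0, 137.0]]
```

View pics/s6.png

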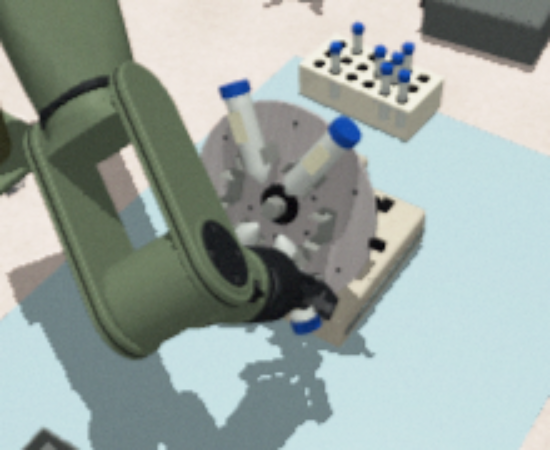

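The disc has turned about 79° and is following smoothly; the tab is at about 90°. The hand is clear of the other tubes, with tube_1's cap at (305,322). I carry on through the bottom.

```bash
python3 -m creep '[[0,[-4,-1,-3],[0,0,0]],[0,[-6,-2,-6],[0,0,0]],[0,[-7,-2,-5],[0,0,0]],[0,[-7,-2,-4],[0,0,0]],[0,[-8,-2,-4],[0,0,0]],[0,[-8,-1,-3],[0,0,0]],[0,[-8,-1,-3],[0,0,0]],[0,[-9,-1,-1],[0,0,0]]]'; python3 -m creep '[[0,[-9,0,-2],[0,0,0]],[0,[-8,0,0],[0,0,0]],[0,[-9,0,0],[0,0,0]],[0,[-9,0,2],[0,0,0]],[0,[-8,0,1],[0,0,0]],[0,[-9,1,3],[0,0,0]],[0,[-8,1,3],[0,0,0]],[0,[-4,0,2],[0,0,0]]]'
python3 - <<'E'
from h import *
plan(211,300,5)
im,d=snapshot("scene"); cv2.imwrite('pics/s7.png',cv2.resize(im[120:300,200:420],None,fx=2.5,fy=2.5))
E
```

```text
t: 14.15
position: [0.5575, -0.1388, 0.2133]
ee_rot: [1.762, 1.76, -0.728]
contact_force: [2.8, 0.1, 1.2]
width: -0.0003
t: 14.95
position: [0.4931, -0.1365, 0.2228]
ee_rot: [1.761, 1.761, -0.728]
contact_force: [2.0, -0.1, -1.6]
width: 0.0004
t 14.95 tip deg,r,h [-151.4  101.7   13.5] F [ 2.  -0.1 -1.6] tq [  0.1 -38.3 -18.8   1.5   2.8  -0. ]
211 [0,[-10,4,7],[0,0,0]],[0,[-7,2,5],[0,0,0]],[0,[-6,2,6],[0,0,0]],[0,[-6,2,6],[0,0,0]],[0,[-5,2,7],[0,0,0]],[0,[-5,3,7],[0,0,0]],[0,[-4,2,7],[0,0,0]],[0,[-3,3,8],[0,0,0]]
251 [0,[-3,3,7],[0,0,0]],[0,[-2,3,8],[0,0,0]],[0,[-1,3,9],[0,0,0]],[0,[0,3,8],[0,0,0]],[0,[1,3,8],[0,0,0]],[0,[1,3,8],[0,0,0]],[0,[2,3,8],[0,0,0]],[0,[3,3,8],[0,0,0]]
291 [0,[3,2,7],[0,0,0]]
```

View pics/s7.png

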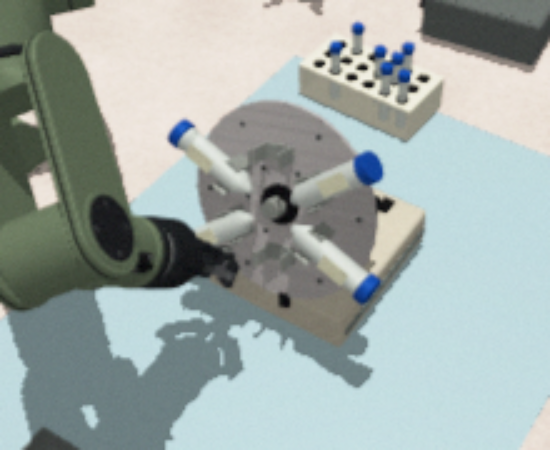

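The tab is now at the bottom at (284,300). The tube being pushed is at lower left with the hand below it, and everything is clear.

```bash
python3 -m creep '[[0,[-6,2,4],[0,0,0]],[0,[-7,2,5],[0,0,0]],[0,[-7,2,5],[0,0,0]],[0,[-6,2,6],[0,0,0]],[0,[-6,2,6],[0,0,0]],[0,[-5,2,7],[0,0,0]],[0,[-5,3,7],[0,0,0]],[0,[-4,2,7],[0,0,0]]]'; python3 -m creep '[[0,[-3,3,8],[0,0,0]],[0,[-3,3,7],[0,0,0]],[0,[-2,3,8],[0,0,0]],[0,[-1,3,8],[0,0,0]],[0,[0,3,8],[0,0,0]],[0,[1,3,8],[0,0,0]]]'
python3 - <<'E'
from h import *
plan(280,360,5)
im,d=snapshot("scene"); cv2.imwrite('pics/s8.png',cv2.resize(im[120:300,200:420],None,fx=2.5,fy=2.5))
E
```

```text
t: 15.8
position: [0.4475, -0.1194, 0.2702]
ee_rot: [1.761, 1.761, -0.728]
contact_force: [1.5, -1.1, -1.7]
width: -0.0
t: 16.4
position: [0.44, -0.1015, 0.3172]
ee_rot: [1.761, 1.761, -0.728]
contact_force: [0.2, -2.8, -2.7]
width: 0.0002
t 16.4 tip deg,r,h [-83.4 101.9  12.1] F [ 0.2 -2.8 -2.7] tq [  0.8 -30.6 -22.3   2.6   2.9  -0.2]
280 [0,[4,5,13],[0,0,0]],[0,[3,3,8],[0,0,0]],[0,[3,3,8],[0,0,0]],[0,[4,2,7],[0,0,0]],[0,[5,3,7],[0,0,0]],[0,[5,3,7],[0,0,0]],[0,[6,2,6],[0,0,0]],[0,[6,2,5],[0,0,0]]
320 [0,[7,2,5],[0,0,0]],[0,[8,2,4],[0,0,0]],[0,[7,1,4],[0,0,0]],[0,[8,1,3],[0,0,0]],[0,[9,1,3],[0,0,0]],[0,[8,1,2],[0,0,0]],[0,[9,1,1],[0,0,0]],[0,[9,0,0],[0,0,0]]
```

View pics/s8.png

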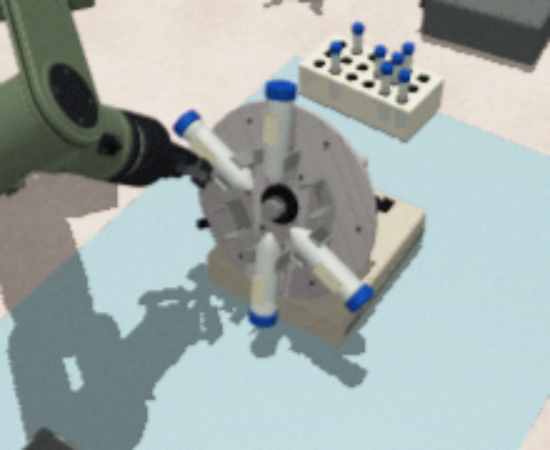

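The tab is on the left at (203,224) and the pushed tube is at upper left. The rest stays clear.

```bash
python3 -m creep '[[0,[2,3,8],[0,0,0]],[0,[3,3,8],[0,0,0]],[0,[3,3,8],[0,0,0]],[0,[3,2,7],[0,0,0]],[0,[5,3,7],[0,0,0]],[0,[5,3,7],[0,0,0]],[0,[6,2,6],[0,0,0]],[0,[6,2,6],[0,0,0]]]'; python3 -m creep '[[0,[7,2,5],[0,0,0]],[0,[7,2,5],[0,0,0]],[0,[7,1,4],[0,0,0]],[0,[8,1,3],[0,0,0]],[0,[9,1,3],[0,0,0]],[0,[8,1,2],[0,0,0]],[0,[8,1,1],[0,0,0]]]'
python3 - <<'E'
from h import *
p=stat(); a=polar(p)[0]
plan(a,412,5)
im,d=snapshot("scene"); cv2.imwrite('pics/s9.png',cv2.resize(im[120:300,200:420],None,fx=2.5,fy=2.5))
E
```

```text
t: 17.25
position: [0.4735, -0.0804, 0.374]
ee_rot: [1.761, 1.762, -0.728]
contact_force: [0.0, -1.9, -2.8]
width: -0.0
t: 17.95
position: [0.5279, -0.0719, 0.3969]
ee_rot: [1.761, 1.76, -0.728]
contact_force: [-3.1, -2.6, -0.0]
width: 0.0001
t 17.95 tip deg,r,h [-7.5 96.9 12.9] F [-3.1 -2.6 -0. ] tq [  0.8 -36.9 -27.1   3.5   1.2  -0.1]
t 17.95 tip deg,r,h [-7.5 96.9 12.9] F [-3.1 -2.6 -0. ] tq [  0.8 -36.9 -27.1   3.5   1.2  -0.1]
-7 [0,[8,2,3],[0,0,0]],[0,[9,0,0],[0,0,0]],[0,[9,0,-1],[0,0,0]],[0,[8,-1,-1],[0,0,0]],[0,[9,0,-2],[0,0,0]],[0,[8,-1,-3],[0,0,0]],[0,[8,-1,-4],[0,0,0]],[0,[7,-2,-4],[0,0,0]]
32 [0,[8,-1,-4],[0,0,0]],[0,[6,-2,-6],[0,0,0]],[0,[7,-2,-5],[0,0,0]],[0,[5,-2,-7],[0,0,0]],[0,[5,-3,-6],[0,0,0]],[0,[5,-2,-7],[0,0,0]],[0,[3,-3,-8],[0,0,0]],[0,[3,-3,-8],[0,0,0]]
72 [0,[3,-2,-8],[0,0,0]],[0,[1,-3,-8],[0,0,0]],[0,[1,-3,-8],[0,0,0]],[0,[0,-3,-8],[0,0,0]],[0,[-1,-3,-8],[0,0,0]],[0,[-1,-3,-8],[0,0,0]],[0,[-2,-3,-8],[0,0,0]],[0,[-3,-3,-8],[0,0,0]]
112 [0,[-4,-3,-7],[0,0,0]],[0,[-4,-2,-7],[0,0,0]],[0,[-5,-3,-7],[0,0,0]],[0,[-6,-2,-6],[0,0,0]],[0,[-6,-2,-6],[0,0,0]],[0,[-7,-2
[... 456 characters left out ...]
0]],[0,[-4,2,7],[0,0,0]],[0,[-3,3,8],[0,0,0]],[0,[-2,3,8],[0,0,0]],[0,[-2,3,8],[0,0,0]],[0,[-1,3,8],[0,0,0]],[0,[0,3,8],[0,0,0]]
272 [0,[1,3,8],[0,0,0]],[0,[1,3,8],[0,0,0]],[0,[3,3,8],[0,0,0]],[0,[3,2,8],[0,0,0]],[0,[3,3,7],[0,0,0]],[0,[5,3,8],[0,0,0]],[0,[5,2,6],[0,0,0]],[0,[5,3,7],[0,0,0]]
312 [0,[6,2,5],[0,0,0]],[0,[7,2,6],[0,0,0]],[0,[7,2,4],[0,0,0]],[0,[8,1,4],[0,0,0]],[0,[7,2,4],[0,0,0]],[0,[9,1,3],[0,0,0]],[0,[8,1,2],[0,0,0]],[0,[9,0,1],[0,0,0]]
352 [0,[8,1,1],[0,0,0]],[0,[9,0,0],[0,0,0]],[0,[9,0,-1],[0,0,0]],[0,[8,-1,-1],[0,0,0]],[0,[9,0,-2],[0,0,0]],[0,[8,-1,-3],[0,0,0]],[0,[8,-1,-4],[0,0,0]],[0,[7,-2,-4],[0,0,0]]
392 [0,[8,-1,-4],[0,0,0]],[0,[6,-2,-6],[0,0,0]],[0,[7,-2,-5],[0,0,0]]
```

```bash
python3 -m creep '[[0,[8,2,3],[0,0,0]],[0,[9,0,0],[0,0,0]],[0,[9,0,-1],[0,0,0]],[0,[8,-1,-1],[0,0,0]],[0,[9,0,-2],[0,0,0]],[0,[8,-1,-3],[0,0,0]],[0,[8,-1,-4],[0,0,0]],[0,[7,-2,-4],[0,0,0]]]'; python3 -m creep '[[0,[8,-1,-4],[0,0,0]],[0,[4,-1,-4],[0,0,0]],[0,[3,-1,-3],[0,0,0]],[0,[2,-1,-2],[0,0,0]],[0,[0,0,0],[0,0,0]]]'
cat >> h.py <<'E'
def tabang(cam,im,lo=-20,hi=30):
    b=tab(cam,im); b=b[(b[:,0]>lo)&(b[:,0]<hi)]
    if len(b)==0: return None
    w=60-b[:,2]; return (b*w[:,None]).sum(0)/w.sum(),len(b)
E
python3 - <<'E'
from h import *
for cam,f in(("scene","a"),("top","b")): 
    o=cv2.imread(f'pics/{f}.png')
    for nm,im in(("start",o),("now",snapshot(cam)[0])):
        x=tabang(cam,im); print(cam,nm,np.round(x[0],1) if x else None, x and x[1])
        if nm=="now": cv2.imwrite(f'pics/{cam}10.png',im)
p=stat(); a=polar(p)[0]
P=np.array([pt(np.radians(t),.1,.012) for t in(a,a+2,a+4,a+6,a+8,a+10)])*1000; print(np.diff(P,axis=0).round(1).tolist())
E
```

```text
t: 18.8
position: [0.5938, -0.0747, 0.3843]
ee_rot: [1.762, 1.761, -0.727]
contact_force: [-3.9, 1.3, -0.8]
width: 0.0
t: 19.3
position: [0.6105, -0.0788, 0.3715]
ee_rot: [1.762, 1.76, -0.727]
contact_force: [0.2, 1.3, 0.7]
width: -0.0002
scene start [ 11.5 127.8  18.1 327.5 163.7] 15
scene now [  0.5 128.   19.7 320.  159.7] 14
top start [ 14.1 131.7  32.2 297.8 203. ] 17
top now [  5.8 131.3  32.7 297.8 209.4] 15
t 19.4 tip deg,r,h [45.1 98.7 12.1] F [-0.3  0.5 -0.2] tq [ -0.3 -43.7 -26.8   2.5   1.3  -0. ]
[[2.4, -0.8, -2.4], [2.3, -0.9, -2.4], [2.3, -0.9, -2.5], [2.2, -0.9, -2.6], [2.1, -0.9, -2.7]]
```

The tab is 11° short, so I push the last part slowly.

```bash
python3 -m creep '[[0,[2.5,-1,-2.5],[0,0,0]],[0,[2.5,-1,-2.5],[0,0,0]],[0,[2.5,-1,-2.5],[0,0,0]],[0,[2,-1,-2.5],[0,0,0]],[0,[1,-0.5,-1],[0,0,0]],[0,[0,0,0],[0,0,0]]]'
cat > m.py <<'E'
from h import *
for cam,f in(("scene","a"),("top","b")): 
    o=cv2.imread(f'pics/{f}.png')
    for nm,im in(("start",o),("now",snapshot(cam)[0])):
        x=tabang(cam,im,-5,20); print(cam,nm,np.round(x[0],2), x[1])
p=stat()
E
python3 m.py
```

```text
t: 20.0
position: [0.6208, -0.0834, 0.3603]
ee_rot: [1.762, 1.76, -0.728]
contact_force: [-1.6, 0.7, -0.1]
width: -0.0004
scene start [ 11.53 127.84  18.12 327.48 163.75] 15
scene now [  9.97 127.99  21.41 326.47 163.05] 15
top start [  9.91 130.7   26.73 297.68 206.24] 9
top now [  8.56 130.    28.19 297.73 207.31] 7
t 20.1 tip deg,r,h [54.4 98.9 12.7] F [ 0.1  0.6 -0.2] tq [ -0.4 -44.9 -26.7   2.5   1.2  -0. ]
```

Another 1.5° is needed.

```bash
python3 -m creep '[[0,[1,-0.5,-1],[0,0,0]],[0,[0.5,0,-1],[0,0,0]],[0,[0,0,0],[0,0,0]]]'; python3 m.py
```

```text
t: 20.4
position: [0.6223, -0.0839, 0.3588]
ee_rot: [1.761, 1.76, -0.727]
contact_force: [-0.5, -0.9, 1.6]
width: -0.0002
scene start [ 11.53 127.84  18.12 327.48 163.75] 15
scene now [ 11.25 128.31  19.19 327.35 163.49] 17
top start [  9.91 130.7   26.73 297.68 206.24] 9
top now [  9.56 130.23  27.25 297.73 206.54] 8
t 20.5 tip deg,r,h [55.6 98.8 12.5] F [-1.   0.4  0.6] tq [ -0.2 -44.7 -26.7   2.5   0.9  -0. ]
```

The tab is within about 0.3°. I back the fingers off the tube, then pull out along the axle.

```bash
python3 -m creep '[[0,[-4,1,3],[0,0,0]],[0,[-7,2,5],[0,0,0]],[0,[0,-10,4],[0,0,0]],[0,[0,-22,8],[0,0,0]],[0,[0,-30,11],[0,0,0]],[0,[0,-35,13],[0,0,0]],[0,[0,-35,13],[0,0,0]],[0,[0,-20,10],[0,0,0]]]'; python3 -m creep '[[0,[-40,-20,10],[0,0,0]],[0,[-40,-20,10],[0,0,0]],[0,[-30,-20,10],[0,0,0]],[0,[0,0,0],[0,0,0]],[0,[0,0,0],[0,0,0]]]'; python3 m.py
python3 - <<'E'
from h import *
im,d=snapshot("scene"); P=cloud("scene",d,d>0)
for nm,lo,hi in(("bottle",[.555,-.40,.10],[.65,-.28,.125]),("spare",[.45,-.40,.10],[.54,-.28,.125])):
    q=P[((P>lo)&(P<hi)).all(1)]; print(nm,len(q),q.mean(0).round(3) if len(q) else'')
for n in("tip_box","tube_rack"):
    r=regions_of(n,"scene"); print(n,[np.round(x['rect']).tolist() for x in r[:1]])
cv2.imwrite('pics/end.png',cv2.resize(im[110:390,160:420],None,fx=2,fy=2))
E
```

```text
t: 21.3
position: [0.6108, -0.2361, 0.4271]
ee_rot: [1.763, 1.756, -0.729]
contact_force: [0.5, -0.8, 0.3]
width: 0.0001
t: 21.8
position: [0.5006, -0.2939, 0.4566]
ee_rot: [1.763, 1.756, -0.728]
contact_force: [0.2, 0.3, -0.2]
width: 0.0001
scene start [ 11.53 127.84  18.12 327.48 163.75] 15
scene now [ 11.23 128.28  20.93 327.34 163.49] 18
top start [  9.91 130.7   26.73 297.68 206.24] 9
top now [  9.52 130.26  26.82 297.72 206.56] 8
t 21.9 tip deg,r,h [-29.2  87.  240. ] F [-0.5 -0.7 -0.2] tq [ -0.6 -42.5 -27.8   2.    1.9   0. ]
bottle 137 [ 0.597 -0.343  0.11 ]
spare 120 [ 0.495 -0.35   0.11 ]
tip_box [[294.0, 309.0, 348.0, 364.0]]
tube_rack [[318.0, 129.0, 378.0, 173.0]]
```

View pics/end.png

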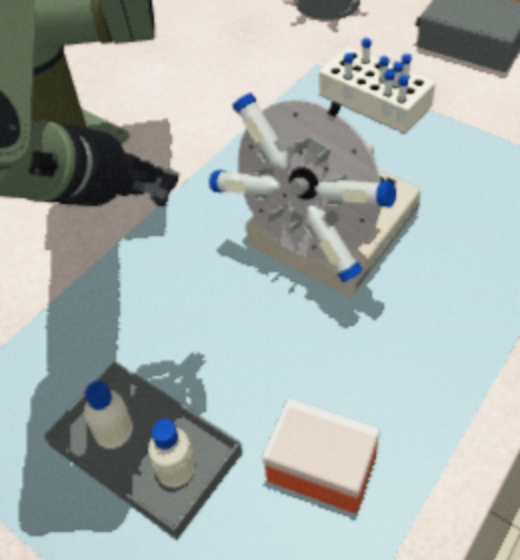

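Both bottles stand upright in the tray at (108,415) and (172,455). The tab is back at (334,108), nothing else has moved and the robot is clear.

```bash
python3 -c "from plant import job_done; print(job_done())"
```

```text
the job is handed in; nothing more can be done
None
```

I moved the bottle out of the tubes' path and stood it upright in the free half of the grey tray. Then I pushed tube_1 round with closed fingers through one full clockwise turn, at about 0.9 rad/s and slower at the start and end. I handed the job in at about 22 s.

- **Disc:** the tab is within about 0.4° of its starting angle in both cameras. It did not move when the fingers were withdrawn.
- **Bottles:** both stand upright in the tray, at about (0.597, -0.343) and (0.495, -0.350). The spare bottle is where it was at the start.
- **Other things:** the tip box and tube rack are unmoved to within a few pixels of the network's outlines.
- **Forces:** the wrist readings I saw stayed under about 10 N.
- **Disagreement:** the two cameras differ by about 1.5° on the absolute tab angle, so I compared each camera only with its own starting picture. No check failed.

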